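Unclip the crayon box cover

TASK

Open the crayon box for the lesson: squeeze the cover's springy snap tab fully in towards the upright rib, gently, and with the tab held in draw the cover towards the tab side, feeling for the place where it comes free (too little and its lugs still hold, too far and the tab's barb catches again), and lift it off; never force it while it catches. Then lay the cover, without dropping it, flat and right way up on the floor of the low wooden tray, let go of it, and leave the other things on the desk where they are.

Things in the scene. Friction and masses are not known exactly. Their poses are not given: they have to be found in the camera images.
- box: Pale grey plastic crayon box, 130 (x) x 90 (y) x 60 mm high, fixed to the desk, full of crayons (tops below 40 mm). Origin: centre of its underside; z up; -x is the snap tab's side. Hidden inside its rim is a latch frame: a ledge at the -x wall catches the tab's barb, one at the +x wall holds two lugs. The frame sits up to 6 mm off either way along x. Over 30 N between cover and box, or 14 N pulling up while caught, breaks them.
- cover: Loose cover, like plastic, 0.09 to 0.18 kg. Origin: centre of the underside of its 130 x 90 x 4 mm plate, 60 mm above the desk when fitted, axes then as the box's. Snap tab and rigid rib stand up to 32 mm above the origin, to be pinched over their outer faces: 52 mm apart, 34.5 mm with the tab in. Skirts and lugs below, to 16 mm under the origin; on a flat floor it stands level on these.
- tab (a joint): Travel of the snap tab, m: 0 relaxed, 0.0175 fully in (hard stop), pressed along the cover's +x, towards the rib. Spring: starts to move at 3 N, about 17 N at the stop; springs back when let go. Breaks if the fingers press it with over 45 N. Its barb sits 2 to 14 mm under the ledge, and drawing the cover carries it outward: keep the tab fully in while drawing and lifting.
- tab_face (a point): Centre of the outer (-x) face of the snap tab, a narrow upright paddle, 22 mm wide (y), 4 mm thick, with a slot in the plate behind it. Relaxed it lies at (-38, 0, 20) mm in the cover's frame; it moves with the tab. Axes as the cover's.
- rib_face (a point): Centre of the outer (+x) face of the rigid upright rib, 56 mm wide (y), 6 mm thick; at (14, 0, 20) mm in the cover's frame. Axes as the cover's.
- lug_tip (a point): Tip of the two rigid lugs under the cover's +x edge, midway between them, at (59, 0, -11.5) mm in the cover's frame. They reach 2 to 14 mm under a ledge. From the fitted place, tab fully in, the cover drawn to its -x comes free upward only between D and D + 1.5 mm, D = 2 to 14 mm (hidden latch frame); pads under the plate meet a hard stop at D + 3.5 mm, so it is free 2 to 3.5 mm back from the stop.
- tray: Low open plywood tray 200 (x) x 160 (y) x 22 mm high, walls and floor 5 mm thick, fixed to the desk. Origin: centre of its underside; z up.
- paint_a: Bystander, to be left alone: red paint bottle, 64 mm across, 170 mm tall, standing at the back. Origin: on its underside.
- paint_b: Bystander, to be left alone: blue paint bottle, 64 mm across, 170 mm tall, standing at the back. Origin: on its underside.
- glue: Bystander, to be left alone: glue stick lying between box and tray, 25 mm thick, 90 mm long. Origin: on its underside.
- block: Bystander, to be left alone: dark rubber eraser block 40 x 22 x 16 mm, lying between box and tray. Origin: on its underside.
- palette: Bystander, to be left alone: white ceramic plate, 170 mm across, 20 mm high. Origin: on its underside.
- jar: Bystander, to be left alone: glass water cup 72 mm across, 90 mm high. Origin: on its underside.
- pencase: Bystander, to be left alone: blue pencil case 80 x 200 x 45 mm at the back. Origin: on its underside.

How it is judged (in metres and radians):
On the way, in this order (a step that is already met when the one before it is completed fails the run):
1. the tab is pressed in by the fingers at least 9 mm while the cover still sits on the box (value of joint tab above 0.009 m and contact force between the fingers and tab above 1 N and z of cover in the frame of box below 0.066 m), for 0.1 s.
2. the cover is lifted off by 30 mm with the tab still held in at least 4 mm (z of cover in the frame of box above 0.09 m and value of joint tab above 0.004 m), for 0.1 s.
At the end, for the whole second after the job is handed in: The cover lies right way up and flat (within 0.08 rad) on the floor of the tray, its origin within 50 mm of the tray's centre along each tray axis and under 27 mm above the desk, at rest (angle between cover's own z axis and vertical below 0.08 rad and height (world z) of cover below 0.027 m and x of cover in the frame of tray between -0.05 and 0.05 m and y of cover in the frame of tray between -0.05 and 0.05 m and linear speed of cover below 0.02 m/s); the robot touches nothing.
It fails at once if the fingers press the tab with over 45 N (it snaps) (contact force between the fingers and tab above 45 N).
It fails at once if cover and box are forced against each other with over 30 N (contact force between cover and box above 30 N).
It fails at once if the cover is forced up while it catches: over 14 N between cover and box with the cover raised over 1 mm (contact force between cover and box above 14 N and z of cover in the frame of box above 0.061 m).
It fails at once if the cover is dropped: it moves faster than 0.5 m/s with no finger on it (contact force between the fingers and cover below 0.05 N and linear speed of cover above 0.5 m/s).
It fails at once if a bystander is moved by more than 40 mm (distance of any of paint_a, paint_b, glue, block, palette, jar, pencase from where it was at the start of the episode above 0.04 m).
It also fails if it takes over 64 s, if anything falls off the work surface, if the arm or the gripper's body presses on something with over 40 N, if the wrist force passes 120 N, or if a joint passes its speed limit or range.

ROBOT

A 6-joint arm with a two-finger parallel gripper is mounted at the origin on the work surface. World frame = base frame: x ahead of the robot, y to its left, z up, the work surface at z = 0. Lengths are in mm, angles in rad, forces in N, time in s.
With the tool pointing down it reaches from about 350 to 875 mm from the base axis. Payload 4.2 kg.
Tool frame: the origin (TCP) lies at the very end of the fingers, on their centre line; the grasp point (between the pads) lies 19 mm behind it; z points along the fingers, y is the direction in which the jaws open and shut (so a half turn about z gives the same grasp; the last joint's range is limited). The gripper opens to 85 mm and grips with 20 to 120 N. Pads are 22 mm wide; open, the fingers measure 114 mm over their backs; the gripper's body (76 mm by 85 mm) begins 54 mm behind the grasp point. The pads swing forward as they close: fully open they stand 13 mm farther back than shut.
Start: joints at [-0.994, 0.385, 0.008, 0, -1.194, -0.259], TCP at [195.314, -593.676, 231.312] pointing down, gripper open.
Joint ranges: [-3.14, 3.14], [-1.21, 2.06], [-1.07, 1.41], [-3.16, 2.05], [-2.99, -0.16], [-3.1, 3.1]. Speed limits (rad/s): [2.79, 2.79, 3.14, 3.14, 3.14, 3.14].

INTERFACE

Orientations are given as a unit quaternion [x, y, z, w].
In Python, from bench import read_state, get_image, camera_params, job_done gives the robot as it stands.
- The arm moves only by the tool send_rows, never from a script. Its arguments are lists of equal length, an entry for each row: "translation": the shift along the tool's x, y, z in m, a list of three; "yaw": the turn about the tool's z in degrees; "fingers": the closure in counts, from 0 (fully open) to 255 (shut). A call has 1 to 12 rows; each row is the pose to reach, as a shift and turn from the pose measured when the call began, along the tool's axes at that moment; what a row does not reach only later rows make up. A row lasts 1/10 s, in which the tool goes at most 50 mm and 8.59 degrees, less where a joint would pass 70% of its speed; a pose out of reach is approached as far as the arm can. A call with a gripper value outside its range is refused whole. The fingers move at their own pace and stop on an object; the grip force is fixed at half the most. Time passes only in rows, so rows that repeat a pose let the fingers close. It gives the time, the measured TCP pose, the force and the opening at its end, in the units of the state.
- read_state(): the state, without advancing time (a new reading comes with each control period).
- get_image(name): name is "scene" or "top" or "wrist"; returns the picture (420x560x3 uint8, blue, green, red); there is no depth.
- camera_params(name): a dict with "mtx" (3x3 intrinsics, pixels), "k1" (the pictures are not rectified: a ray, as slopes to the right and down, at radius r is drawn at 1 + k1 r^2 times it, then the intrinsics apply), "rvec" (rotation vector, rad) and "tvec" (3), from world to camera coordinates, as OpenCV has them; the wrist camera has in their place "tool_from_camera" (4x4, takes a point from camera to tool coordinates, whose origin is the TCP and whose axes are the flange's). Camera axes: x right, y down, z forward; pixel columns grow to the right and rows downward; lengths in mm; the calibration is good to about 2 mm. A picture is of the moment at which its call begins: read the wrist's pose just before it. camera_params takes no time and is no camera call.
- job_done(): hands the job in, once; it reports no verdict.
The state is a dict: "clock": time; "joints": joint angles; "joint_vel": joint speeds; "joint_efforts": joint torques, N m; "position": TCP position; "ee_rot": TCP orientation; "contact_force": force on the tool from outside, world axes, zero at the start; "wrist_torque": the same for the moment, N m; "gripper_width": finger opening in mm.
Only numpy, scipy, OpenCV 4.12 (cv2) and the standard library are available. Lean on these libraries where they do the work, as an engineer would, in place of code of your own. Each camera call takes 0.05 s, during which the arm holds its last target.

## Working session

There is one attempt and no reset: what is moved stays moved. The work goes in short steps, Python scripts to look and compute and a tool call to move; the robot and the scene stay as the last step left them, time stands still between calls to the robot, and variables do not carry over. Pictures are saved under pics/ and viewed, and the job is handed in when it is done.

Besides the shell and the picture viewer there is one more tool, called after ">>>" by a JSON object that holds its "api" and its "payload". send_rows: Moves the arm, as the interface text tells. Its arguments: {"type":"object","properties":{"translation":{"type":"array","items":{"type":"array","items":{"type":"number"}}},"yaw":{"type":"array","items":{"type":"number"}},"fingers":{"type":"array","items":{"type":"number"}}},"required":["translation","yaw","fingers"]}

```bash
ls; mkdir -p pics; python3 - <<'E'
from bench import *
import cv2
s=read_state();print(s)
for n in ["scene","top","wrist"]:
    print(n,camera_params(n))
    cv2.imwrite(f"pics/{n}0.png",get_image(n))
E
```

```text
pics
{'clock': 0.0, 'joints': array([-9.94411852e-01,  3.85584094e-01,  6.60290878e-03, -4.93320661e-04,
       -1.19399863e+00, -2.58565322e-01]), 'joint_vel': array([-0.00043661, -0.00040353,  0.00067963, -0.00044155, -0.00154834,
        0.00035097]), 'joint_efforts': array([ 1.52222980e-03, -3.92284584e+01,  1.88406909e+01,  4.18631002e+00,
       -4.56686728e-03, -2.11948816e-06]), 'position': array([ 195.11886554, -593.13928839,  230.19683796]), 'ee_rot': array([-1.58151656e-01,  9.87414203e-01,  1.09093463e-03, -2.33084252e-04]), 'contact_force': array([-0.01438701,  0.24454139, -0.363718  ]), 'wrist_torque': array([-0.00887497, -0.00279166, -0.01012857]), 'gripper_width': 85.0440855012697}
scene {'mtx': array([[403.34465018,   0.        , 276.62732796],
       [  0.        , 403.34465018, 208.20896967],
       [  0.        ,   0.        ,   1.        ]]), 'k1': -0.06437408559040957, 'rvec': array([ 0.78526825,  2.42963308, -1.26049071]), 'tvec': array([ 534.38399383,  -93.10517106, 1102.54477746])}
top {'mtx': array([[425.34928518,   0.        , 278.34376605],
       [  0.        , 425.34928518, 218.35050278],
       [  0.        ,   0.        ,   1.        ]]), 'k1': -0.13316892280683165, 'rvec': array([ 2.21705583, -2.15825573,  0.06222683]), 'tvec': array([ -81.76505168,  593.10113916, 1142.11561804])}
wrist {'mtx': array([[350.46676824,   0.        , 276.50404436],
       [  0.        , 350.46676824, 206.14009779],
       [  0.        ,   0.        ,   1.        ]]), 'k1': -0.06374131021208734, 'tool_from_camera': array([[-3.88326159e-04, -9.46188103e-01, -3.23616939e-01,
         8.25960962e+01],
       [ 9.99999658e-01, -1.30905231e-04, -8.17216350e-04,
         3.37067331e-01],
       [ 7.30877237e-04, -3.23617145e-01,  9.46187830e-01,
        -1.43991507e+02],
       [ 0.00000000e+00,  0.00000000e+00,  0.00000000e+00,
         1.00000000e+00]])}
```

View pics/scene0.png

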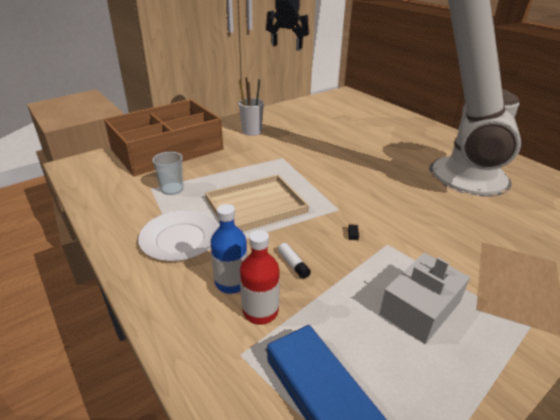

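View pics/top0.png

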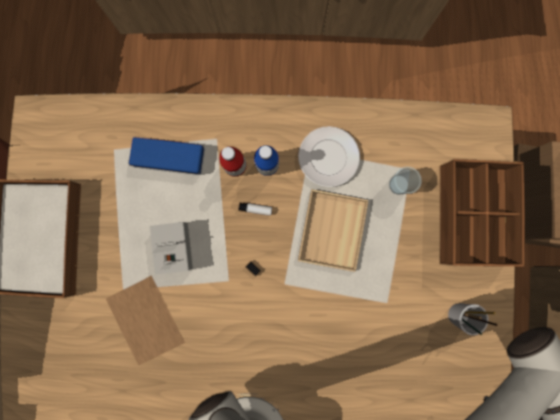

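View pics/wrist0.png

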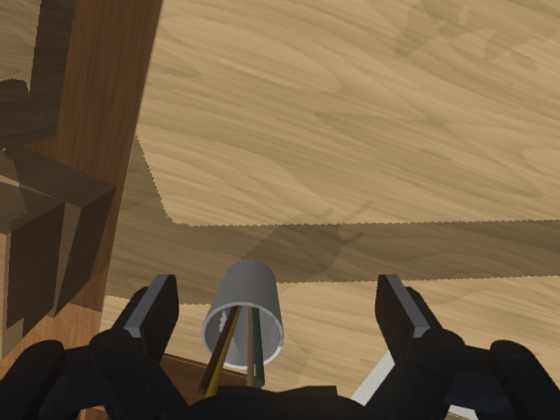

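Box at about (170,253) in the top view with the rib or tab at (170,257); tray at about (335,230). I'll zoom in and set up the ray casting.

```bash
cat > h.py <<'E'
import numpy as np, cv2
from scipy.spatial.transform import Rotation as R
from bench import *
def und(p,uv):
    K=p["mtx"];d=np.array([p["k1"],0,0,0,0.])
    return cv2.undistortPoints(np.array(uv,float).reshape(-1,1,2),K,d).reshape(-1,2)
def rays(n,uv,st=None):
    p=camera_params(n);x=und(p,uv);d=np.c_[x,np.ones(len(x))]
    if n=="wrist":
        T=p["tool_from_camera"];Rt=R.from_quat(st["ee_rot"]).as_matrix()
        o=Rt@T[:3,3]+st["position"];D=(Rt@T[:3,:3]@d.T).T
    else:
        Rm=cv2.Rodrigues(p["rvec"])[0];o=-Rm.T@p["tvec"];D=d@Rm
    return o,D
def plane(n,uv,z,st=None):
    o,D=rays(n,uv,st);t=(z-o[2])/D[:,2];return o+D*t[:,None]
def proj(n,P,st=None):
    p=camera_params(n);P=np.array(P,float).reshape(-1,3)
    if n=="wrist":
        T=p["tool_from_camera"];Rt=R.from_quat(st["ee_rot"]).as_matrix()
        c=(((P-st["position"])@Rt)-T[:3,3])@T[:3,:3]
        return cv2.projectPoints(c,np.zeros(3),np.zeros(3),p["mtx"],np.array([p["k1"],0,0,0,0.]))[0].reshape(-1,2)
    return cv2.projectPoints(P,p["rvec"],p["tvec"],p["mtx"],np.array([p["k1"],0,0,0,0.]))[0].reshape(-1,2)
def crop(img,x0,y0,x1,y1,f,out):
    cv2.imwrite(out,cv2.resize(img[y0:y1,x0:x1],None,fx=f,fy=f,interpolation=cv2.INTER_CUBIC))
E
python3 - <<'E'
from h import *
t=cv2.imread("pics/top0.png");s=cv2.imread("pics/scene0.png")
crop(t,130,205,230,300,7,"pics/tb.png")
crop(s,370,245,480,345,7,"pics/sb.png")
crop(t,280,170,390,290,5,"pics/tt.png")
print(plane("top",[(150,222),(185,222),(188,270),(152,285)],64))
print(plane("top",[(335,230)],22))
E
```

```text
[[573.44229547 274.24529283  64.        ]
 [576.03067099 179.81497669  64.        ]
 [450.20997908 167.21281978  64.        ]
 [407.24340442 262.38382244  64.        ]]
[[ 567.23986151 -220.68854427   22.        ]]
```

View pics/tb.png

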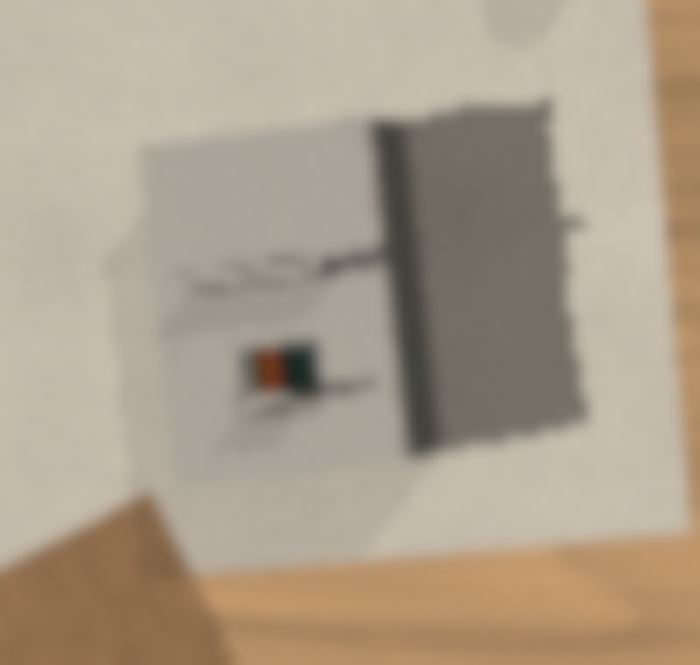

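View pics/sb.png

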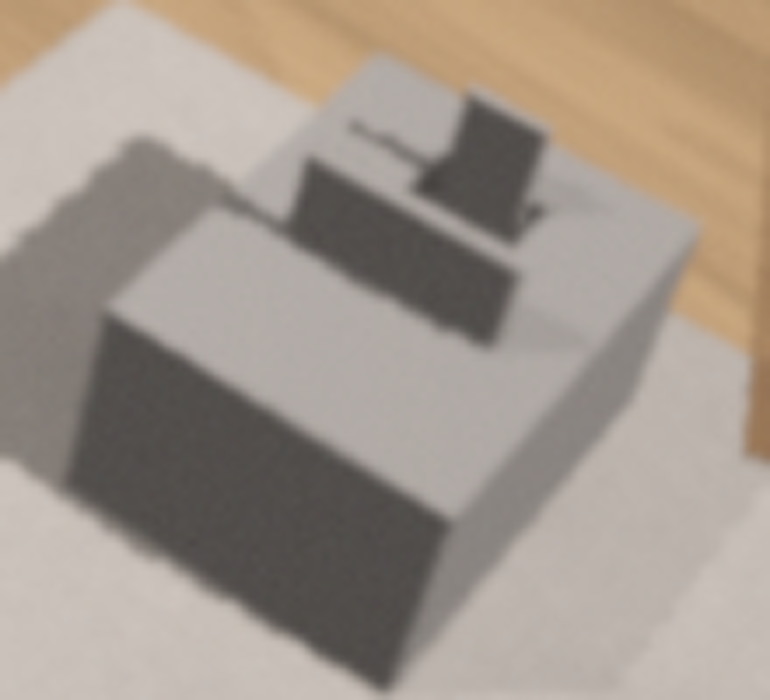

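View pics/tt.png

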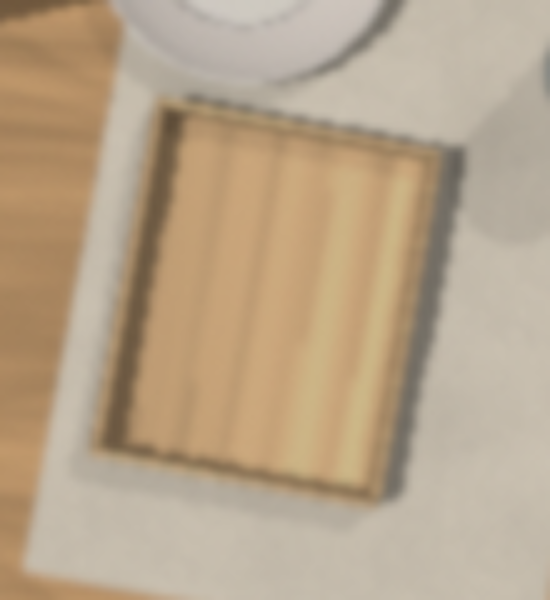

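```bash
python3 - <<'E'
from h import *
c=np.array([(105,312),(455,522),(697,232),(378,55)])/7+[370,245]-0.43
P=plane("scene",c,64);print(P.round(1));
for i in range(4): print(np.linalg.norm(P[i]-P[(i+1)%4]))
print("ctr",P.mean(0)); v=P[0]+P[1]-P[2]-P[3]; print(np.degrees(np.arctan2(v[1],v[0])))
c=np.array([(143,148),(375,120),(415,452),(178,480)])/7+[130,205]-0.43
P=plane("top",c,64);print(P.round(1));
for i in range(4): print(np.linalg.norm(P[i]-P[(i+1)%4]))
print("ctr",P.mean(0)); v=P[0]+P[1]-P[2]-P[3]; print(np.degrees(np.arctan2(v[1],v[0])))
w=P[0]+P[3]-P[1]-P[2];print(np.degrees(np.arctan2(w[1],w[0])))
c=np.array([(160,102),(441,150),(382,500),(94,450)])/5+[280,170]-0.4
P=plane("top",c,22);print(P.round(1));
for i in range(4): print(np.linalg.norm(P[i]-P[(i+1)%4]))
print("tray",P.mean(0)); v=P[0]+P[1]-P[2]-P[3]; print(np.degrees(np.arctan2(v[1],v[0])))
E
```

```text
[[577.4 187.1  64. ]
 [562.6 276.   64. ]
 [437.8 256.5  64. ]
 [448.1 167.4  64. ]]
90.13553913991504
126.30167945334328
89.72195547972449
130.72767319569988
ctr [506.47987521 221.75678563  64.        ]
8.756420568068174
[[563.6 273.8  64. ]
 [576.7 184.8  64. ]
 [452.5 165.   64. ]
 [438.8 255.3  64. ]]
89.9447722215672
125.68762775383995
91.34272156971879
126.15896685282561
ctr [507.89111095 219.73905204  64.        ]
8.746226781550025
98.50520884296381
[[ 674.9 -154.6   22. ]
 [ 652.9 -309.5   22. ]
 [ 461.2 -280.3   22. ]
 [ 484.5 -123.1   22. ]]
156.50964925145456
193.9203499936747
158.89485588999003
192.96056342078273
tray [ 568.35750434 -216.8671853    22.        ]
-9.034289868323851
```

```bash
cat >> h.py <<'E'
def shift(target,yawworld_y=None):
    s=read_state();Rt=R.from_quat(s["ee_rot"]).as_matrix()
    d=Rt.T@(np.array(target)-s["position"])
    y=np.degrees(np.arctan2(Rt[1,1],Rt[0,1]))
    print("pos",s["position"].round(1),"yaxis deg",round(y,2),"tilt",Rt[:,2].round(4),"shift mm",d.round(1),"F",s["contact_force"].round(2),"w",round(s["gripper_width"],2),"t",s["clock"])
    if yawworld_y is not None: print("yaw tool",((y-yawworld_y+180)%360-180))
E
python3 -c "
from h import *
shift([495.1,218.7,170],188.75)"
```

```text
pos [ 195.2 -593.3  230.5] yaxis deg 108.2 tilt [-6.0e-04  1.5e-03 -1.0e+00] shift mm [-538.6  677.6   61.5] F [-0.67  0.05 -0.39] w 85.4 t 0.15
yaw tool -80.54665056811761
```

>>> {"api": "send_rows", "payload": {"translation": [[-0.5386, 0.6776, 0.03], [-0.5386, 0.6776, 0.03], [-0.5386, 0.6776, 0.03], [-0.5386, 0.6776, 0.03], [-0.5386, 0.6776, 0.03], [-0.5386, 0.6776, 0.03], [-0.5386, 0.6776, 0.03], [-0.5386, 0.6776, 0.03], [-0.5386, 0.6776, 0.03], [-0.5386, 0.6776, 0.03], [-0.5386, 0.6776, 0.03], [-0.5386, 0.6776, 0.03]], "yaw": [-80.5, -80.5, -80.5, -80.5, -80.5, -80.5, -80.5, -80.5, -80.5, -80.5, -80.5, -80.5], "fingers": [0, 0, 0, 0, 0, 0, 0, 0, 0, 0, 0, 0]}}

```text
clock: 1.35
position: [403.0, -29.0, 210.9]
ee_rot: [0.759, -0.651, -0.001, -0.001]
contact_force: [1.5, -0.9, 0.1]
gripper_width: 85.4
```

```bash
python3 -c "
from h import *
shift([495.1,218.7,180],188.75);print(read_state()['joints'])"
```

```text
pos [403.  -29.  210.9] yaxis deg -171.26 tilt [ 2.0e-04  1.8e-03 -1.0e+00] shift mm [-230.8 -128.7   31.4] F [ 1.49 -0.92  0.12] w 85.39 t 1.35
yaw tool -0.012005311337986768
[ 0.33341842  0.01640616 -0.52278497 -0.00194779 -1.03084204 -0.17991053]
```

>>> {"api": "send_rows", "payload": {"translation": [[-0.2308, -0.1287, 0.031], [-0.2308, -0.1287, 0.031], [-0.2308, -0.1287, 0.031], [-0.2308, -0.1287, 0.031], [-0.2308, -0.1287, 0.031], [-0.2308, -0.1287, 0.031], [-0.2308, -0.1287, 0.031], [-0.2308, -0.1287, 0.031], [-0.2308, -0.1287, 0.031]], "yaw": [0, 0, 0, 0, 0, 0, 0, 0, 0], "fingers": [0, 0, 0, 0, 60, 60, 60, 60, 60]}}

```text
clock: 2.25
position: [494.6, 217.4, 180.6]
ee_rot: [0.759, -0.652, -0.001, -0.001]
contact_force: [0.0, -0.0, -0.1]
gripper_width: 65.4
```

```bash
python3 -c "
from h import *
shift([495.1,218.7,180],188.75);print(read_state()['joints'])
s=read_state()
import pickle;pickle.dump(s,open('s1.pkl','wb'))
cv2.imwrite('pics/w1.png',get_image('wrist'))"
```

```text
pos [494.6 217.4 180.6] yaxis deg -171.33 tilt [-2.0e-04  1.6e-03 -1.0e+00] shift mm [-1.2 -0.7  0.6] F [ 0.01 -0.05 -0.09] w 65.43 t 2.25
yaw tool -0.07957615059592626
[ 0.71356801  0.28499523 -0.27550989 -0.00159417 -1.00937965 -0.56139242]
```

View pics/w1.png

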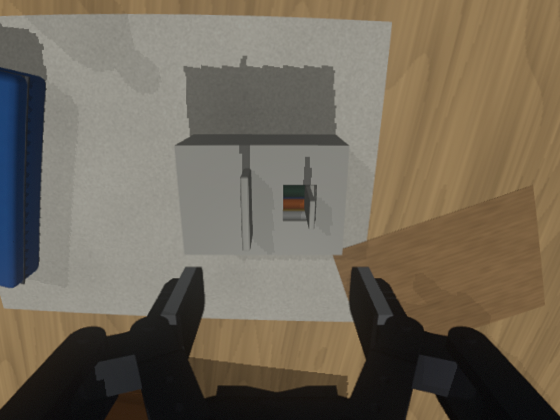

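```bash
python3 -c "
from h import *
crop(cv2.imread('pics/w1.png'),165,125,365,270,4,'pics/w1c.png')"
```

```text
(no output)
```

View pics/w1c.png

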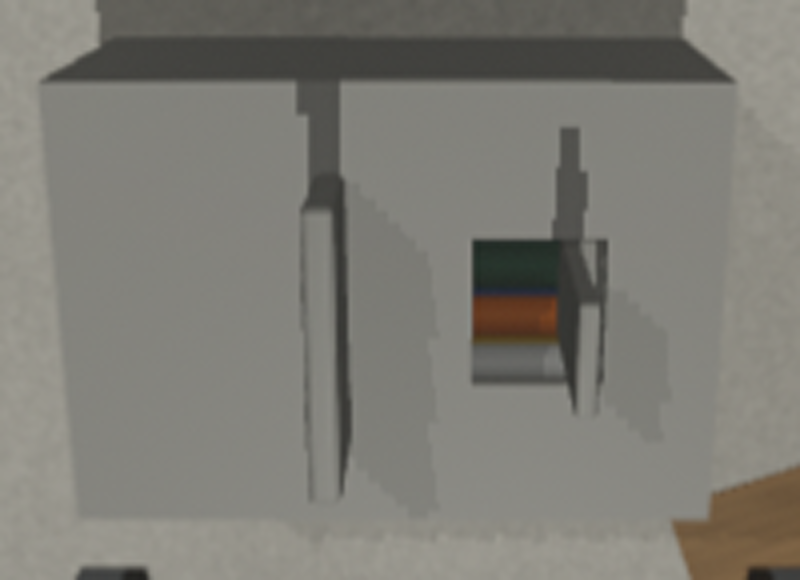

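```bash
python3 - <<'E'
from h import *
import pickle;s=pickle.load(open('s1.pkl','rb'))
f=lambda a:np.array(a,float)/4+[165,125]-0.4
P=plane("wrist",f([(41,82),(735,82),(709,518),(78,517)]),64,s);print(P.round(1),P.mean(0))
for i in range(4): print(np.linalg.norm(P[i]-P[(i+1)%4]))
v=P[0]-P[1]+P[3]-P[2];print(np.degrees(np.arctan2(v[1],v[0])))
v=P[3]-P[0]+P[2]-P[1];print(np.degrees(np.arctan2(v[1],v[0]))-90)
Q=plane("wrist",f([(302,208),(310,499),(602,303),(599,415)]),92,s)
print(Q.round(1),np.linalg.norm(Q[0]-Q[1]),np.linalg.norm(Q[2]-Q[3]))
for a in (8.5,):
  u=np.array([np.cos(np.radians(a)),np.sin(np.radians(a))]);n=np.array([-u[1],u[0]])
  print((P[:,:2]@u).round(1),(P[:,:2]@n).round(1));print((Q[:,:2]@u).round(1),(Q[:,:2]@n).round(1), s["position"][:2]@u,s["position"][:2]@n)
E
```

```text
[[576.8 187.4  64. ]
 [448.8 168.   64. ]
 [434.8 256.9  64. ]
 [563.9 276.4  64. ]] [506.0792466  222.18704218  64.        ]
129.37941234198274
89.99242629685925
130.66239860438156
89.99422599991816
8.594186270595909
8.599256071682106
[[523.7 196.8  92. ]
 [515.8 251.   92. ]
 [470.  205.8  92. ]
 [466.6 226.6  92. ]] 54.80488725361949 21.11749669161642
[598.1 468.8 468.  598.6] [100.1  99.8 189.8 190. ]
[547.  547.3 495.2 494.9] [117.2 172.  134.1 155.2] 521.3058875105229 141.8777823170017
```

```bash
python3 - <<'E'
from h import *
a=np.radians(8.6);u=np.array([np.cos(a),np.sin(a)]);n=np.array([-u[1],u[0]])
t=521.1*u+144.8*n;print(t)
shift([*t,67],188.6)
E
```

```text
[493.58823243 221.09479144]
pos [494.7 217.3 180.8] yaxis deg -171.34 tilt [ 2.0e-04  1.9e-03 -1.0e+00] shift mm [ -3.7   0.6 113.8] F [ 0.25  0.37 -0.24] w 64.98 t 2.3
yaw tool 0.0578162524899426
```

>>> {"api": "send_rows", "payload": {"translation": [[-0.0037, 0.0006, 0.03], [-0.0037, 0.0006, 0.06], [-0.0037, 0.0006, 0.08], [-0.0037, 0.0006, 0.095], [-0.0037, 0.0006, 0.105], [-0.0037, 0.0006, 0.11], [-0.0037, 0.0006, 0.1135], [-0.0037, 0.0006, 0.1135]], "yaw": [0, 0, 0, 0, 0, 0, 0, 0], "fingers": [60, 60, 60, 60, 60, 60, 60, 60]}}

```text
clock: 3.1
position: [493.8, 221.1, 67.5]
ee_rot: [0.758, -0.652, -0.0, -0.001]
contact_force: [0.6, -0.4, 0.3]
gripper_width: 65.1
```

```bash
cat >> h.py <<'E'
def st(T=(0,0,0)):
    s=read_state();a=np.radians(8.6);u=np.array([np.cos(a),np.sin(a)]);n=np.array([-u[1],u[0]])
    p=s["position"];F=s["contact_force"]
    print("t",s["clock"],"u",round(p[:2]@u,2),"n",round(p[:2]@n,2),"z",round(p[2],2),"Fu",round(F[:2]@u,2),"Fn",round(F[:2]@n,2),"Fz",round(F[2],2),"w",round(s["gripper_width"],2),"tq",s["wrist_torque"].round(2),"yaw",np.degrees(np.arctan2(*R.from_quat(s["ee_rot"]).as_matrix()[[1,0],1])).round(2))
E
python3 - <<'E'
from h import *
st();cv2.imwrite('pics/w2.png',get_image('wrist'));st()
E
```

```text
t 3.1 u 521.27 n 144.75 z 67.54 Fu 0.49 Fn -0.51 Fz 0.26 w 65.14 tq [-0.02  0.01 -0.05] yaw -171.35
t 3.15 u 521.45 n 144.9 z 67.81 Fu 0.03 Fn 1.0 Fz 0.33 w 65.43 tq [ 0.02 -0.01 -0.03] yaw -171.35
```

View pics/w2.png

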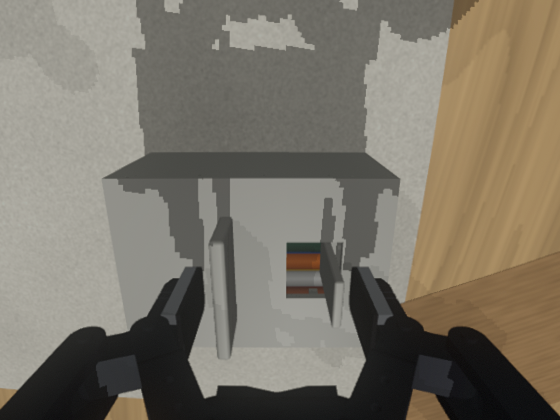

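>>> {"api": "send_rows", "payload": {"translation": [[0, 0, 0], [0, 0, 0], [0, 0, 0], [0, 0, 0], [0, 0, 0], [0, 0, 0]], "yaw": [0, 0, 0, 0, 0, 0], "fingers": [90, 94, 97, 97, 97, 97]}}

```text
clock: 3.75
position: [494.0, 221.3, 67.9]
ee_rot: [0.758, -0.652, -0.0, -0.001]
contact_force: [-0.4, -0.2, -0.5]
gripper_width: 52.8
```

```bash
python3 - <<'E'
from h import *
st()
E
```

```text
t 3.75 u 521.51 n 144.94 z 67.85 Fu -0.42 Fn -0.12 Fz -0.46 w 52.8 tq [-0.03  0.05 -0.  ] yaw -171.34
```

>>> {"api": "send_rows", "payload": {"translation": [[0, 0, 0], [0, 0, 0], [0, 0, 0], [0, 0, 0], [0, -0.0005, 0], [0, -0.001, 0], [0, -0.001, 0], [0, -0.001, 0], [0, -0.001, 0]], "yaw": [0, 0, 0, 0, 0, 0, 0, 0, 0], "fingers": [99, 101, 101, 101, 104, 107, 107, 107, 107]}}

```text
clock: 4.65
position: [494.8, 221.4, 68.1]
ee_rot: [0.759, -0.652, -0.0, -0.001]
contact_force: [-3.9, -0.0, 5.4]
gripper_width: 49.6
```

```bash
python3 - <<'E'
from h import *
st()
E
```

```text
t 4.65 u 522.38 n 144.95 z 68.11 Fu -3.87 Fn 0.58 Fz 5.43 w 49.61 tq [-0.01  0.83  0.08] yaw -171.33
```

>>> {"api": "send_rows", "payload": {"translation": [[0, -0.0005, -0.0003], [0, -0.001, -0.0006], [0, -0.0015, -0.0008], [0, -0.002, -0.001], [0, -0.0025, -0.0011], [0, -0.003, -0.0012], [0, -0.0035, -0.0014], [0, -0.004, -0.0015], [0, -0.004, -0.0015], [0, -0.004, -0.0015]], "yaw": [0, 0, 0, 0, 0, 0, 0, 0, 0, 0], "fingers": [110, 113, 116, 119, 122, 125, 128, 131, 131, 131]}}

```text
clock: 5.65
position: [498.6, 221.9, 69.5]
ee_rot: [0.758, -0.652, -0.001, -0.001]
contact_force: [-1.2, -0.4, 0.0]
gripper_width: 41.6
```

```bash
python3 - <<'E'
from h import *
st()
E
```

```text
t 5.65 u 526.15 n 144.87 z 69.49 Fu -1.2 Fn -0.2 Fz 0.03 w 41.64 tq [ 0.03  0.44 -0.12] yaw -171.34
```

>>> {"api": "send_rows", "payload": {"translation": [[0, -0.0005, -0.0001], [0, -0.001, -0.0002], [0, -0.0015, -0.0003], [0, -0.002, -0.0004], [0, -0.0025, -0.0005], [0, -0.003, -0.0006], [0, -0.003, -0.0006], [0, -0.003, -0.0006]], "yaw": [0, 0, 0, 0, 0, 0, 0, 0], "fingers": [134, 137, 140, 143, 146, 149, 149, 149]}}

```text
clock: 6.45
position: [501.5, 222.4, 70.2]
ee_rot: [0.758, -0.652, -0.001, -0.001]
contact_force: [-1.4, 1.3, 1.9]
gripper_width: 35.6
```

```bash
python3 - <<'E'
from h import *
st()
E
```

```text
t 6.45 u 529.11 n 144.9 z 70.18 Fu -1.17 Fn 1.5 Fz 1.91 w 35.58 tq [-0.02  0.68  0.  ] yaw -171.34
```

>>> {"api": "send_rows", "payload": {"translation": [[0, -0.0002, -0.0001], [0, -0.0003, -0.0001], [0, -0.0003, -0.0001]], "yaw": [0, 0, 0], "fingers": [150, 151, 151]}}

```text
clock: 6.75
position: [501.8, 222.4, 70.3]
ee_rot: [0.758, -0.652, -0.001, -0.001]
contact_force: [-1.7, 0.5, 1.2]
gripper_width: 34.9
```

```bash
python3 - <<'E'
from h import *
st()
E
```

```text
t 6.75 u 529.43 n 144.89 z 70.26 Fu -1.63 Fn 0.71 Fz 1.19 w 34.89 tq [-0.02  0.53  0.06] yaw -171.34
```

>>> {"api": "send_rows", "payload": {"translation": [[0, -0.0001, 0], [0, -0.0001, 0]], "yaw": [0, 0], "fingers": [152, 152]}}

```text
clock: 6.95
position: [502.0, 222.5, 70.3]
ee_rot: [0.758, -0.652, -0.0, -0.001]
contact_force: [-1.7, -0.1, 2.6]
gripper_width: 35.1
```

```bash
python3 - <<'E'
from h import *
st();cv2.imwrite('pics/w3.png',get_image('wrist'));st()
E
```

```text
t 6.95 u 529.59 n 144.9 z 70.28 Fu -1.71 Fn 0.19 Fz 2.58 w 35.06 tq [-0.03  0.48 -0.01] yaw -171.34
t 7.0 u 529.58 n 144.88 z 70.28 Fu -0.63 Fn 0.63 Fz 2.78 w 34.82 tq [-0.05  0.51 -0.05] yaw -171.34
```

View pics/w3.png

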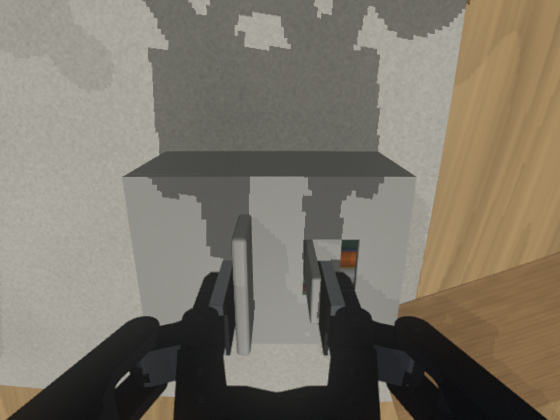

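>>> {"api": "send_rows", "payload": {"translation": [[0, 0.0005, -0.0001], [0, 0.001, -0.0001], [0, 0.0015, -0.0001], [0, 0.002, -0.0001]], "yaw": [0, 0, 0, 0], "fingers": [152, 152, 152, 152]}}

```text
clock: 7.4
position: [500.6, 222.5, 70.6]
ee_rot: [0.759, -0.652, -0.0, -0.002]
contact_force: [2.2, 0.2, 0.8]
gripper_width: 35.0
```

```bash
python3 - <<'E'
from h import *
st()
E
```

```text
t 7.4 u 528.26 n 145.17 z 70.59 Fu 2.19 Fn -0.18 Fz 0.78 w 34.96 tq [-0.02 -0.4   0.01] yaw -171.33
```

>>> {"api": "send_rows", "payload": {"translation": [[0, 0.0005, 0], [0, 0.001, 0], [0, 0.0015, 0], [0, 0.002, 0], [0, 0.002, 0]], "yaw": [0, 0, 0, 0, 0], "fingers": [152, 152, 152, 152, 152]}}

```text
clock: 7.9
position: [498.6, 222.4, 70.6]
ee_rot: [0.759, -0.652, -0.0, -0.002]
contact_force: [1.1, -0.3, 1.0]
gripper_width: 34.8
```

```bash
python3 - <<'E'
from h import *
st()
E
```

```text
t 7.9 u 526.27 n 145.29 z 70.63 Fu 1.01 Fn -0.49 Fz 1.01 w 34.76 tq [ 0.1  -0.27  0.07] yaw -171.33
```

>>> {"api": "send_rows", "payload": {"translation": [[0, 0.0005, 0], [0, 0.001, 0], [0, 0.0015, 0], [0, 0.0015, 0]], "yaw": [0, 0, 0, 0], "fingers": [152, 152, 152, 152]}}

```text
clock: 8.3
position: [497.0, 222.1, 70.6]
ee_rot: [0.759, -0.652, -0.0, -0.002]
contact_force: [1.2, 0.1, 0.5]
gripper_width: 34.6
```

>>> {"api": "send_rows", "payload": {"translation": [[0, 0.0005, 0], [0, 0.001, 0], [0, 0.001, 0]], "yaw": [0, 0, 0], "fingers": [152, 152, 152]}}

```text
clock: 8.6
position: [496.0, 221.9, 70.6]
ee_rot: [0.759, -0.652, -0.0, -0.002]
contact_force: [1.5, 0.6, 1.1]
gripper_width: 34.9
```

```bash
python3 - <<'E'
from h import *
st()
E
```

```text
t 8.6 u 523.56 n 145.26 z 70.6 Fu 1.52 Fn 0.34 Fz 1.09 w 34.91 tq [ 0.05 -0.31  0.02] yaw -171.33
```

>>> {"api": "send_rows", "payload": {"translation": [[0, 0.0005, 0], [0, 0.001, 0], [0, 0.001, 0]], "yaw": [0, 0, 0], "fingers": [152, 152, 152]}}

```text
clock: 8.9
position: [494.8, 221.7, 70.6]
ee_rot: [0.759, -0.652, -0.0, -0.002]
contact_force: [1.8, 0.0, 1.6]
gripper_width: 34.8
```

>>> {"api": "send_rows", "payload": {"translation": [[0, 0.0005, 0], [0, 0.001, 0], [0, 0.001, 0]], "yaw": [0, 0, 0], "fingers": [152, 152, 152]}}

```text
clock: 9.2
position: [493.8, 221.6, 70.6]
ee_rot: [0.759, -0.652, -0.0, -0.002]
contact_force: [1.5, 1.1, 1.3]
gripper_width: 34.6
```

>>> {"api": "send_rows", "payload": {"translation": [[0, 0.0005, 0], [0, 0.001, 0], [0, 0.001, 0]], "yaw": [0, 0, 0], "fingers": [152, 152, 152]}}

```text
clock: 9.5
position: [492.7, 221.4, 70.6]
ee_rot: [0.759, -0.652, -0.0, -0.002]
contact_force: [2.3, 1.3, 0.5]
gripper_width: 34.8
```

```bash
python3 - <<'E'
from h import *
st()
E
```

```text
t 9.5 u 520.27 n 145.25 z 70.59 Fu 2.45 Fn 0.91 Fz 0.48 w 34.79 tq [ 0.05 -0.3   0.05] yaw -171.33
```

>>> {"api": "send_rows", "payload": {"translation": [[0, 0.0005, 0], [0, 0.001, 0], [0, 0.001, 0]], "yaw": [0, 0, 0], "fingers": [152, 152, 152]}}

```text
clock: 9.8
position: [491.6, 221.2, 70.5]
ee_rot: [0.759, -0.652, -0.0, -0.002]
contact_force: [1.8, 0.1, 1.3]
gripper_width: 35.1
```

```bash
python3 - <<'E'
from h import *
st()
E
```

```text
t 9.8 u 519.15 n 145.22 z 70.54 Fu 1.79 Fn -0.16 Fz 1.32 w 35.08 tq [ 0.09 -0.33  0.03] yaw -171.33
```

>>> {"api": "send_rows", "payload": {"translation": [[0, 0.0005, 0], [0, 0.001, 0], [0, 0.001, 0]], "yaw": [0, 0, 0], "fingers": [152, 152, 152]}}

```text
clock: 10.1
position: [490.5, 221.1, 70.6]
ee_rot: [0.759, -0.652, -0.0, -0.002]
contact_force: [1.4, 0.3, 0.5]
gripper_width: 34.9
```

```bash
python3 - <<'E'
from h import *
st()
E
```

```text
t 10.1 u 518.06 n 145.23 z 70.56 Fu 1.43 Fn 0.05 Fz 0.55 w 34.93 tq [ 0.06 -0.33 -0.01] yaw -171.33
```

>>> {"api": "send_rows", "payload": {"translation": [[0, 0.0005, 0], [0, 0.001, 0], [0, 0.001, 0]], "yaw": [0, 0, 0], "fingers": [152, 152, 152]}}

```text
clock: 10.4
position: [489.5, 220.9, 70.6]
ee_rot: [0.759, -0.652, -0.0, -0.002]
contact_force: [2.4, 0.5, 0.1]
gripper_width: 34.7
```

```bash
python3 - <<'E'
from h import *
st()
E
```

```text
t 10.4 u 516.98 n 145.2 z 70.57 Fu 2.48 Fn 0.15 Fz 0.07 w 34.7 tq [ 0.1  -0.33 -0.01] yaw -171.33
```

>>> {"api": "send_rows", "payload": {"translation": [[0, 0.0005, 0], [0, 0.001, 0], [0, 0.001, 0]], "yaw": [0, 0, 0], "fingers": [152, 152, 152]}}

```text
clock: 10.7
position: [488.4, 220.7, 70.6]
ee_rot: [0.759, -0.652, -0.001, -0.002]
contact_force: [1.2, 0.7, 1.2]
gripper_width: 34.6
```

```bash
python3 - <<'E'
from h import *
st()
E
```

```text
t 10.7 u 515.87 n 145.21 z 70.56 Fu 1.34 Fn 0.49 Fz 1.15 w 34.65 tq [ 0.08 -0.32 -0.04] yaw -171.33
```

>>> {"api": "send_rows", "payload": {"translation": [[0, 0.0005, 0], [0, 0.001, 0], [0, 0.001, 0]], "yaw": [0, 0, 0], "fingers": [152, 152, 152]}}

```text
clock: 11.0
position: [487.3, 220.5, 70.6]
ee_rot: [0.759, -0.652, -0.001, -0.002]
contact_force: [2.3, -0.0, 0.3]
gripper_width: 34.9
```

```bash
python3 - <<'E'
from h import *
st()
E
```

```text
t 11.0 u 514.79 n 145.2 z 70.56 Fu 2.27 Fn -0.37 Fz 0.33 w 34.89 tq [ 0.1  -0.32  0.04] yaw -171.33
```

>>> {"api": "send_rows", "payload": {"translation": [[0, 0.0005, 0], [0, 0.001, 0], [0, 0.001, 0]], "yaw": [0, 0, 0], "fingers": [152, 152, 152]}}

```text
clock: 11.3
position: [486.2, 220.4, 70.5]
ee_rot: [0.759, -0.652, -0.001, -0.002]
contact_force: [1.0, 0.9, 0.5]
gripper_width: 34.7
```

```bash
python3 - <<'E'
from h import *
st()
E
```

```text
t 11.3 u 513.69 n 145.2 z 70.55 Fu 1.11 Fn 0.73 Fz 0.46 w 34.7 tq [ 0.03 -0.36 -0.02] yaw -171.33
```

>>> {"api": "send_rows", "payload": {"translation": [[0, 0.0005, 0], [0, 0.0008, 0], [0, 0.0008, 0]], "yaw": [0, 0, 0], "fingers": [152, 152, 152]}}

```text
clock: 11.6
position: [485.7, 220.3, 70.6]
ee_rot: [0.759, -0.652, -0.0, -0.002]
contact_force: [2.6, -1.0, 1.4]
gripper_width: 34.7
```

```bash
python3 - <<'E'
from h import *
st();cv2.imwrite('pics/w4.png',get_image('wrist'));st()
E
```

```text
t 11.6 u 513.23 n 145.21 z 70.64 Fu 2.43 Fn -1.4 Fz 1.39 w 34.68 tq [-0.11 -0.89 -0.01] yaw -171.33
t 11.65 u 513.23 n 145.2 z 70.64 Fu 3.45 Fn 0.44 Fz 0.8 w 34.73 tq [-0.11 -0.87 -0.02] yaw -171.33
```

View pics/w4.png

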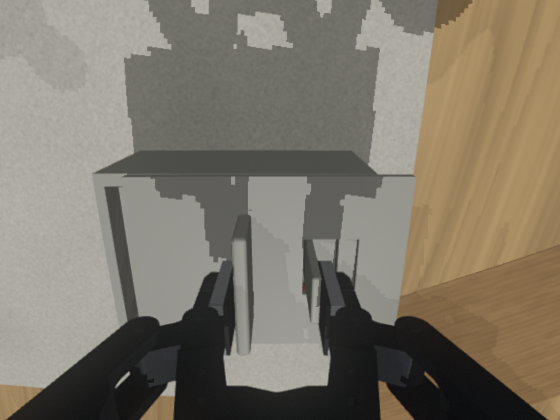

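The cover has slid visibly (gap at the left edge, x≈105–130 px). The moment jumped from -0.33 to -0.87, so this may be the first touch of the stop. One more small step should confirm it.

>>> {"api": "send_rows", "payload": {"translation": [[0, 0.0005, 0], [0, 0.0005, 0]], "yaw": [0, 0], "fingers": [152, 152]}}

```text
clock: 11.85
position: [485.7, 220.3, 70.8]
ee_rot: [0.759, -0.652, -0.0, -0.002]
contact_force: [4.3, -0.8, -0.1]
gripper_width: 34.8
```

```bash
python3 - <<'E'
from h import *
st()
E
```

```text
t 11.85 u 513.16 n 145.24 z 70.76 Fu 4.09 Fn -1.43 Fz -0.07 w 34.76 tq [-0.23 -1.22  0.02] yaw -171.32
```

>>> {"api": "send_rows", "payload": {"translation": [[0, -0.001, 0], [0, -0.0015, 0], [0, -0.0022, 0], [0, -0.0028, 0], [0, -0.0028, 0]], "yaw": [0, 0, 0, 0, 0], "fingers": [152, 152, 152, 152, 152]}}

```text
clock: 12.35
position: [487.4, 220.0, 70.3]
ee_rot: [0.758, -0.652, -0.001, -0.001]
contact_force: [-2.5, -0.9, 1.8]
gripper_width: 35.1
```

```bash
python3 - <<'E'
from h import *
st()
E
```

```text
t 12.35 u 514.82 n 144.69 z 70.32 Fu -2.56 Fn -0.49 Fz 1.83 w 35.06 tq [-0.14  0.9   0.  ] yaw -171.34
```

>>> {"api": "send_rows", "payload": {"translation": [[0, -0.0006, -0.0001], [0, -0.0011, -0.0001], [0, -0.0011, -0.0001]], "yaw": [0, 0, 0], "fingers": [152, 152, 152]}}

```text
clock: 12.65
position: [488.3, 220.0, 70.3]
ee_rot: [0.758, -0.652, -0.001, -0.001]
contact_force: [-2.4, -0.3, 2.5]
gripper_width: 34.8
```

```bash
python3 - <<'E'
from h import *
st()
E
```

```text
t 12.65 u 515.71 n 144.51 z 70.3 Fu -2.41 Fn 0.07 Fz 2.47 w 34.79 tq [-0.07  0.97  0.02] yaw -171.34
```

>>> {"api": "send_rows", "payload": {"translation": [[0, 0, -0.0005], [0, 0, -0.001], [0, 0, -0.0013]], "yaw": [0, 0, 0], "fingers": [152, 152, 152]}}

```text
clock: 12.95
position: [488.7, 220.1, 71.5]
ee_rot: [0.758, -0.652, -0.0, -0.001]
contact_force: [-0.2, -0.2, -1.1]
gripper_width: 35.0
```

```bash
python3 - <<'E'
from h import *
st()
E
```

```text
t 12.95 u 516.14 n 144.57 z 71.47 Fu -0.21 Fn -0.16 Fz -1.12 w 35.02 tq [ 0.02 -0.01  0.02] yaw -171.34
```

>>> {"api": "send_rows", "payload": {"translation": [[0, 0.0002, -0.0005], [0, 0.0002, -0.001], [0, 0.0002, -0.0015], [0, 0.0002, -0.002]], "yaw": [0, 0, 0, 0], "fingers": [152, 152, 152, 152]}}

```text
clock: 13.35
position: [488.6, 220.2, 73.5]
ee_rot: [0.758, -0.652, -0.0, -0.001]
contact_force: [0.4, 0.4, -1.6]
gripper_width: 34.6
```

```bash
python3 - <<'E'
from h import *
st()
E
```

```text
t 13.35 u 516.04 n 144.63 z 73.51 Fu 0.44 Fn 0.32 Fz -1.62 w 34.57 tq [ 0.05 -0.05  0.01] yaw -171.34
```

>>> {"api": "send_rows", "payload": {"translation": [[0, 0, -0.0008], [0, 0, -0.0016], [0, 0, -0.0024], [0, 0, -0.003]], "yaw": [0, 0, 0, 0], "fingers": [152, 152, 152, 152]}}

```text
clock: 13.75
position: [488.6, 220.2, 76.6]
ee_rot: [0.758, -0.652, -0.0, -0.001]
contact_force: [0.7, -0.4, -1.7]
gripper_width: 35.1
```

```bash
python3 - <<'E'
from h import *
st()
E
```

```text
t 13.75 u 516.04 n 144.64 z 76.63 Fu 0.63 Fn -0.51 Fz -1.69 w 35.06 tq [-0.02  0.02 -0.02] yaw -171.34
```

>>> {"api": "send_rows", "payload": {"translation": [[0, 0, -0.001], [0, 0, -0.002], [0, 0, -0.003], [0, 0, -0.004]], "yaw": [0, 0, 0, 0], "fingers": [152, 152, 152, 152]}}

```text
clock: 14.15
position: [488.6, 220.2, 80.7]
ee_rot: [0.758, -0.652, -0.0, -0.001]
contact_force: [0.1, -0.0, -1.6]
gripper_width: 34.8
```

```bash
python3 - <<'E'
from h import *
st()
E
```

```text
t 14.15 u 516.05 n 144.64 z 80.72 Fu 0.07 Fn -0.02 Fz -1.56 w 34.81 tq [-0.01  0.01 -0.09] yaw -171.34
```

>>> {"api": "send_rows", "payload": {"translation": [[0, 0, -0.002], [0, 0, -0.004], [0, 0, -0.007], [0, 0, -0.011], [0, 0, -0.016], [0, 0, -0.022], [0, 0, -0.03], [0, 0, -0.04], [0, 0, -0.052], [0, 0, -0.064], [0, 0, -0.072], [0, 0, -0.076]], "yaw": [0, 0, 0, 0, 0, 0, 0, 0, 0, 0, 0, 0], "fingers": [152, 152, 152, 152, 152, 152, 152, 152, 152, 152, 152, 152]}}

```text
clock: 15.35
position: [488.9, 220.3, 158.1]
ee_rot: [0.758, -0.652, -0.0, -0.002]
contact_force: [1.2, -0.3, -1.6]
gripper_width: 34.8
```

```bash
python3 - <<'E'
from h import *
st();s=read_state()
cv2.imwrite('pics/w5.png',get_image('wrist'));cv2.imwrite('pics/s5.png',get_image('scene'))
shift([568.4,-216.9,157],171)
E
```

```text
t 15.35 u 516.38 n 144.69 z 158.09 Fu 1.18 Fn -0.44 Fz -1.65 w 34.83 tq [0.02 0.01 0.03] yaw -171.34
pos [488.7 220.2 157.4] yaxis deg -171.34 tilt [ 0.0019  0.0033 -1.    ] shift mm [444.1 -12.9  -0.8] F [ 0.08  0.49 -2.07] w 34.71 t 15.45
yaw tool 17.662638037887632
```

View pics/w5.png

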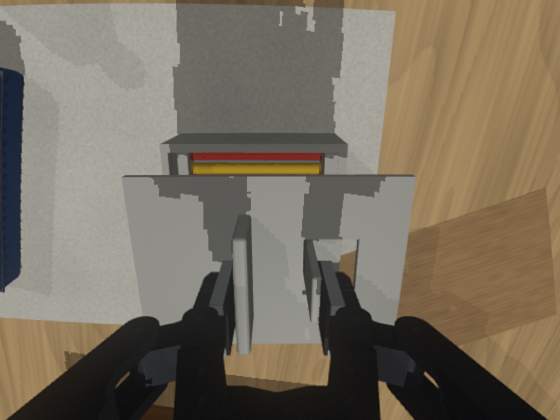

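View pics/s5.png

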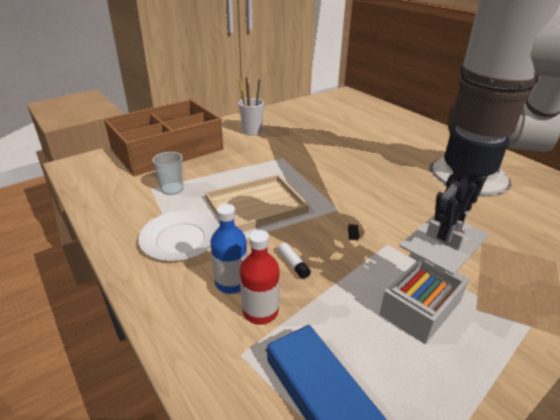

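```bash
python3 - <<'E'
from h import *
print("bottles scene base",plane("scene",[(260,316),(229,286)],0).round(0))
print("bottles top cap",plane("top",[(228,153),(265,152)],170).round(0))
print("tray scene",plane("scene",[(205,203),(286,178),(307,204),(240,232)],22).round(0))
s=cv2.imread("pics/scene0.png");crop(s,190,165,330,245,5,"pics/st.png")
E
```

```text
bottles scene base [[746.  68.   0.]
 [753. -25.   0.]]
bottles top cap [[740.  59. 170.]
 [744. -30. 170.]]
tray scene [[ 674. -267.   22.]
 [ 451. -248.   22.]
 [ 482. -126.   22.]
 [ 664. -127.   22.]]
```

View pics/st.png

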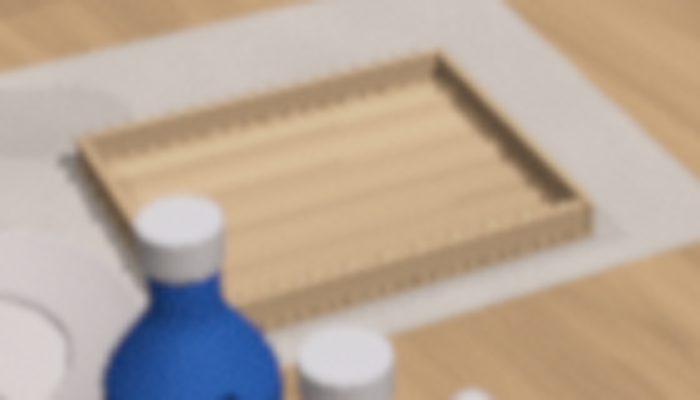

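```bash
python3 - <<'E'
from h import *
P=plane("scene",np.array([(80,143),(440,52),(592,205)])/5+[190,165]-.4,22)
print(P.round(1),(P[0]+P[2])/2,np.linalg.norm(P[0]-P[1]),np.linalg.norm(P[1]-P[2]))
shift([564.9,-217.5,150],171.1)
E
```

```text
[[ 652.6 -303.5   22. ]
 [ 459.4 -273.    22. ]
 [ 484.5 -119.5   22. ]] [ 568.58842613 -211.50350747   22.        ] 195.66447838168273 155.59707326124226
pos [488.7 220.2 157.4] yaxis deg -171.34 tilt [ 0.0019  0.0033 -1.    ] shift mm [444.2  -9.3   6.2] F [ 0.08  0.49 -2.07] w 34.71 t 15.45
yaw tool 17.56263803788761
```

>>> {"api": "send_rows", "payload": {"translation": [[0.01, 0, 0], [0.03, -0.001, 0], [0.06, -0.001, 0], [0.1, -0.002, 0], [0.14, -0.003, 0], [0.18, -0.004, 0], [0.22, -0.005, 0], [0.26, -0.006, 0], [0.3, -0.007, 0], [0.34, -0.008, 0], [0.37, -0.009, 0], [0.39, -0.01, 0]], "yaw": [0, 1, 2, 4, 6, 8, 10, 12, 14, 16, 17, 17.6], "fingers": [152, 152, 152, 152, 152, 152, 152, 152, 152, 152, 152, 152]}}

```text
clock: 16.65
position: [556.6, -166.6, 155.3]
ee_rot: [-0.649, 0.761, 0.001, 0.001]
contact_force: [0.7, 1.7, -1.7]
gripper_width: 34.8
```

```bash
python3 - <<'E'
from h import *
shift([564.8,-214,100],171.1);st()
E
```

```text
pos [ 556.6 -166.6  155.3] yaxis deg 170.89 tilt [-2.0e-04  3.2e-03 -1.0e+00] shift mm [ 45.6 -15.7  55.1] F [ 0.72  1.65 -1.66] w 34.77 t 16.65
yaw tool -0.20927926936275298
t 16.65 u 525.38 n -247.99 z 155.3 Fu 0.96 Fn 1.53 Fz -1.66 w 34.77 tq [ 0.07 -0.   -0.  ] yaw 170.89
```

>>> {"api": "send_rows", "payload": {"translation": [[0.015, -0.005, 0.01], [0.03, -0.01, 0.02], [0.04, -0.014, 0.03], [0.0456, -0.0157, 0.045], [0.0456, -0.0157, 0.055], [0.0456, -0.0157, 0.065], [0.0456, -0.0157, 0.07], [0.0456, -0.0157, 0.07]], "yaw": [0, 0, 0, 0, 0, 0, 0, 0], "fingers": [152, 152, 152, 152, 152, 152, 152, 152]}}

```text
clock: 17.45
position: [564.4, -213.2, 84.3]
ee_rot: [-0.649, 0.761, 0.002, 0.0]
contact_force: [0.2, 0.8, -0.8]
gripper_width: 34.5
```

```bash
python3 - <<'E'
from h import *
shift([564.8,-214,40],171.1);st()
for n in ("wrist","top","scene"): cv2.imwrite(f'pics/{n}6.png',get_image(n))
a=cv2.imread('pics/top6.png');crop(a,280,170,390,290,5,"pics/top6c.png")
E
```

```text
pos [ 564.4 -213.2   84.3] yaxis deg 170.94 tilt [-0.0019  0.0035 -1.    ] shift mm [ 0.8 -0.6 44.3] F [ 0.21  0.83 -0.8 ] w 34.46 t 17.45
yaw tool -0.15687534366037426
t 17.45 u 526.18 n -295.23 z 84.26 Fu 0.33 Fn 0.79 Fz -0.8 w 34.46 tq [ 0.07  0.02 -0.01] yaw 170.94
```

View pics/wrist6.png

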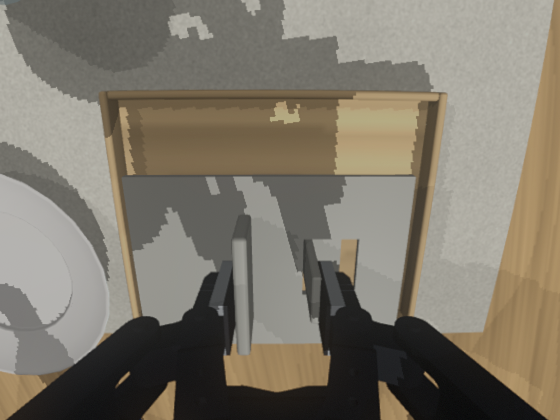

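View pics/scene6.png

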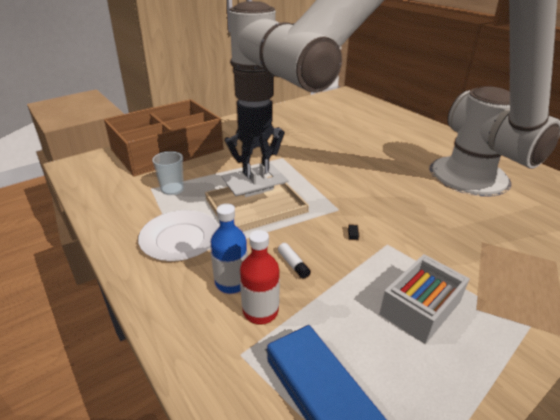

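The cover is held level over the tray. The tray's far rim corners are at (105,93) and (446,95). I'll check its centre from those.

```bash
python3 - <<'E'
from h import *
s=read_state()
P=plane("wrist",[(105,93),(446,95)],22,s);print(P.round(1),np.linalg.norm(P[0]-P[1]))
m=P.mean(0)[:2];d=(P[0]-P[1])[:2];d/=np.linalg.norm(d);n=np.array([-d[1],d[0]]);print(np.degrees(np.arctan2(d[1],d[0])),m+80*n)
shift([564.8,-214,34],171.1)
E
```

```text
[[ 650.9 -308.9   22. ]
 [ 457.2 -276.7   22. ]] 196.399092138073
-9.417545619329681 [ 567.11750408 -213.89038088]
pos [ 565.4 -213.7   85.8] yaxis deg 170.94 tilt [ 0.0012  0.0029 -1.    ] shift mm [ 0.6  0.6 51.8] F [ 0.05  0.21 -0.6 ] w 34.82 t 17.6
yaw tool -0.16497655852614912
```

>>> {"api": "send_rows", "payload": {"translation": [[0, 0.001, 0.01], [0, 0.001, 0.02], [0, 0.001, 0.03], [0, 0.001, 0.038], [0, 0.001, 0.044], [0, 0.001, 0.048], [0, 0.001, 0.05], [0, 0.001, 0.051], [0, 0.001, 0.051]], "yaw": [0, 0, 0, 0, 0, 0, 0, 0, 0], "fingers": [152, 152, 152, 152, 152, 152, 152, 152, 152]}}

```text
clock: 18.5
position: [564.6, -213.4, 35.0]
ee_rot: [-0.649, 0.761, 0.001, 0.001]
contact_force: [0.5, -0.3, -0.4]
gripper_width: 34.7
```

```bash
python3 - <<'E'
from h import *
st()
E
```

```text
t 18.5 u 526.36 n -295.44 z 34.95 Fu 0.45 Fn -0.36 Fz -0.38 w 34.69 tq [-0.03  0.01 -0.02] yaw 170.94
```

>>> {"api": "send_rows", "payload": {"translation": [[0, 0, 0.001], [0, 0, 0.002], [0, 0, 0.0028], [0, 0, 0.0033], [0, 0, 0.0033]], "yaw": [0, 0, 0, 0, 0], "fingers": [152, 152, 152, 152, 152]}}

```text
clock: 19.0
position: [564.6, -213.4, 31.6]
ee_rot: [-0.649, 0.761, 0.001, 0.001]
contact_force: [-0.0, 1.0, -1.2]
gripper_width: 35.1
```

```bash
python3 - <<'E'
from h import *
st()
E
```

```text
t 19.0 u 526.36 n -295.41 z 31.64 Fu 0.13 Fn 0.96 Fz -1.24 w 35.07 tq [ 0.02  0.02 -0.  ] yaw 170.94
```

>>> {"api": "send_rows", "payload": {"translation": [[0, 0, 0.0005], [0, 0, 0.001], [0, 0, 0.001]], "yaw": [0, 0, 0], "fingers": [152, 152, 152]}}

```text
clock: 19.3
position: [564.9, -213.4, 31.3]
ee_rot: [-0.649, 0.761, 0.0, 0.002]
contact_force: [-0.6, 0.9, 3.0]
gripper_width: 34.7
```

```bash
python3 - <<'E'
from h import *
st()
E
```

```text
t 19.3 u 526.61 n -295.47 z 31.33 Fu -0.42 Fn 0.94 Fz 3.0 w 34.74 tq [ 0.31  0.39 -0.01] yaw 170.96
```

>>> {"api": "send_rows", "payload": {"translation": [[0, 0.0007, 0.0001], [0, 0.0014, 0.0002], [0, 0.0021, 0.0004], [0, 0.0029, 0.0005], [0, 0.0036, 0.0007], [0, 0.0043, 0.0009], [0, 0.005, 0.0011], [0, 0.0058, 0.0013], [0, 0.0065, 0.0015], [0, 0.0072, 0.0017], [0, 0.008, 0.0019], [0, 0.0085, 0.002]], "yaw": [0, 0, 0, 0, 0, 0, 0, 0, 0, 0, 0, 0], "fingers": [148, 144, 139, 135, 130, 126, 122, 117, 113, 108, 104, 100]}}

```text
clock: 20.5
position: [555.9, -212.0, 29.0]
ee_rot: [-0.649, 0.761, 0.001, 0.001]
contact_force: [-0.2, -0.1, -2.3]
gripper_width: 52.1
```

```bash
python3 - <<'E'
from h import *
st()
E
```

```text
t 20.5 u 517.96 n -292.75 z 29.01 Fu -0.2 Fn -0.08 Fz -2.26 w 52.13 tq [-0.04  0.02 -0.  ] yaw 170.95
```

>>> {"api": "send_rows", "payload": {"translation": [[0, 0, 0], [0, 0, 0], [0, 0, 0], [0, 0, 0], [0, 0, 0]], "yaw": [0, 0, 0, 0, 0], "fingers": [95, 90, 80, 70, 60]}}

```text
clock: 21.0
position: [556.0, -212.0, 29.1]
ee_rot: [-0.649, 0.761, 0.001, 0.001]
contact_force: [-0.1, 0.0, -1.0]
gripper_width: 65.1
```

```bash
python3 - <<'E'
from h import *
st();cv2.imwrite('pics/w7.png',get_image('wrist'))
E
```

```text
t 21.0 u 518.06 n -292.78 z 29.1 Fu -0.08 Fn 0.03 Fz -0.96 w 65.08 tq [ 0.    0.03 -0.02] yaw 170.95
```

View pics/w7.png

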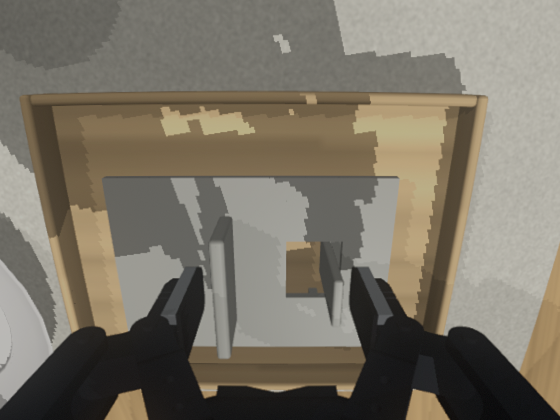

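Both fingers stand clear of the rib (left, x≈212) and tab (right, x≈342), and the cover lies on the tray floor. Next I raise the hand straight up.

>>> {"api": "send_rows", "payload": {"translation": [[0, 0, -0.003], [0, 0, -0.008], [0, 0, -0.016], [0, 0, -0.03], [0, 0, -0.05], [0, 0, -0.075], [0, 0, -0.1], [0, 0, -0.125], [0, 0, -0.14], [0, 0, -0.15], [0, 0, -0.15]], "yaw": [0, 0, 0, 0, 0, 0, 0, 0, 0, 0, 0], "fingers": [60, 60, 60, 60, 60, 60, 60, 60, 60, 60, 60]}}

```text
clock: 22.15
position: [556.6, -212.6, 181.1]
ee_rot: [-0.649, 0.761, -0.001, 0.002]
contact_force: [-0.1, -0.0, -0.6]
gripper_width: 65.7
```

```bash
python3 - <<'E'
from h import *
st();s=read_state();import pickle;pickle.dump(s,open('s8.pkl','wb'))
cv2.imwrite('pics/w8.png',get_image('wrist'));cv2.imwrite('pics/s8.png',get_image('scene'))
E
```

```text
t 22.15 u 518.52 n -293.41 z 181.06 Fu -0.11 Fn -0.03 Fz -0.55 w 65.73 tq [-0.01  0.01 -0.04] yaw 170.96
```

View pics/w8.png

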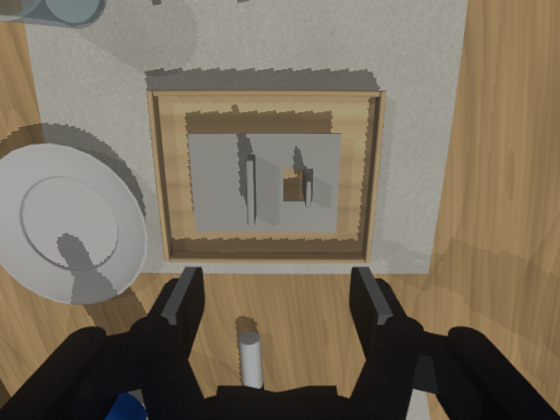

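View pics/s8.png

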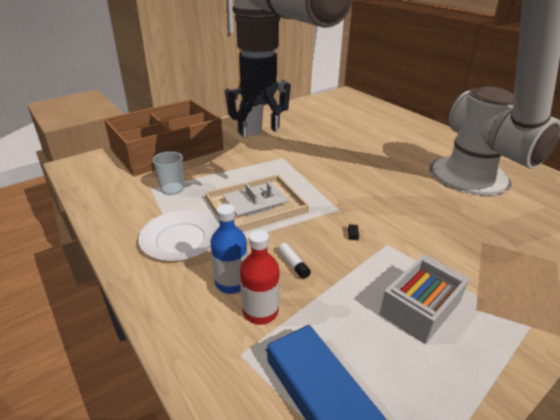

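```bash
python3 - <<'E'
from h import *
import pickle;s=pickle.load(open('s8.pkl','rb'))
P=plane("wrist",[(189,133),(341,133),(337,232),(195,233)],25,s);print(P.round(1),P.mean(0).round(1))
print([np.linalg.norm(P[i]-P[(i+1)%4]).round(1) for i in range(4)])
T=plane("wrist",[(149,92),(385,92),(371,263),(164,261)],22,s);print(T.round(1),T.mean(0).round(1),[np.linalg.norm(T[i]-T[(i+1)%4]).round(1) for i in range(4)])
print(P.mean(0)-T.mean(0))
E
```

```text
[[ 624.3 -269.5   25. ]
 [ 496.8 -249.1   25. ]
 [ 509.6 -159.    25. ]
 [ 640.5 -178.6   25. ]] [ 567.8 -214.1   25. ]
[np.float64(129.1), np.float64(91.0), np.float64(132.4), np.float64(92.4)]
[[ 650.5 -308.    22. ]
 [ 456.5 -276.8   22. ]
 [ 479.7 -119.7   22. ]
 [ 678.7 -153.1   22. ]] [ 566.3 -214.4   22. ] [np.float64(196.5), np.float64(158.8), np.float64(201.8), np.float64(157.5)]
[1.43021424 0.36961222 3.        ]
```

The cover is within 2 mm of the tray's centre. Its size at z = 25 mm comes out at about 130 x 91, so it lies flat on the floor. I'm handing in.

```bash
python3 -c "
from bench import *
print(job_done())"
```

```text
the job is handed in; nothing more can be done
None
```

The cover is off the crayon box and lying flat, right way up, on the tray floor, and I have handed the job in. No verdict is reported.

**How it went:**
- **Squeeze:** I pinched the tab and rib until the opening was about 34.7 mm. I moved the arm along with the fingers so the cover stayed in place.
- **Draw and lift:** I drew the cover 16.3 mm towards the tab side and felt the hard stop at about 4 N. I then backed off 2.5 mm and lifted. It came free with only its own weight on the wrist, about 1.6 N.
- **Placing:** I set it down in the tray with about 3 N of contact, let the tab out gradually, opened the fingers and raised the hand clear. The job was handed in at about 22 s of the 64 s allowed.

**Last checks:**
- The cover's centre is about 1.5 mm from the tray's centre.
- The plate measures 129–132 x 91–92 mm when read at 25 mm height, which fits it lying flat on the floor. I did not measure its tilt directly.
- The hand is about 150 mm above the cover and touches nothing.
- The bystanders look unmoved in the last scene picture, judged by eye only.

**Disagreements:**
- The first two estimates of the tray's centre differed by about 5 mm in y. The later wrist-camera views fell between them, within the margin.
- The grip force on the tab is not measured; I controlled it only by the commanded opening.

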